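# Return a hose clamp through a sprung flap

## Robot

A 6-joint arm with a two-finger parallel gripper is mounted at the origin on the work surface. World frame = base frame: x ahead of the robot, y to its left, z up, the work surface at z = 0. Lengths are in m, angles in degrees, forces in N, time in s.
With the tool pointing down it reaches from about 0.35 to 0.875 m from the base axis. Payload 4.2 kg.
Tool frame: the origin (TCP) lies midway between the tips of the shut fingers; the grasp point (between the pads) lies 19 mm behind it; z points along the fingers, y is the direction in which the jaws open and shut (so a half turn about z gives the same grasp; the last joint's range is limited). The gripper opens to 87 mm and grips with 3 to 60 N. Pads are 19 mm wide; open, the fingers measure 117 mm over their backs; the gripper's body (75 mm by 190 mm) begins 51 mm behind the grasp point.
Start: joints at [86.379, 22.042, 0.453, 0, -68.411, -14.817], TCP at [0.198, 0.593, 0.223] pointing down, gripper open.
Joint ranges: [-179.83, 179.83], [-69.29, 118.12], [-61.27, 80.66], [-181.25, 117.63], [-171.15, -9.14], [-177.46, 177.46]. Speed limits (degrees/s): [159.86, 159.86, 180, 180, 180, 180].

## Interface

Orientations are given as a 3x3 rotation matrix whose columns are the frame's x, y, z axes.
In Python, from station import sense, capture, calibration, finish_job gives the robot as it stands.
- The arm moves only by the tool carry_out, never from a script. Its argument "commands" is one flat list of numbers, 6 for each row, row after row: the shift along the tool's x, y, z in mm, then the turn, a rotation vector about the tool's x, y, z in rad. A call has 1 to 5 rows; each row shifts and turns the pose as measured when the row begins, along the tool's axes as they then stand; what a row does not reach is not made up. A row lasts 1/8 s, in which the tool goes at most 62.5 mm and 10.7 degrees, less where a joint would pass 70% of its speed; a pose out of reach is approached as far as the arm can. A call is refused whole if a number of a shift passes 62.5 or a number of a turn 0.188, either way. A call with a gripper value outside its range is refused whole. "grip" is the finger opening in mm, from 0 to 87, set as the call begins (left out, the last holds). The fingers move at their own pace and stop on an object; the grip force is fixed at half the most. Time passes only in rows, so rows that do not move let the fingers close. It gives the time, the measured TCP pose, the force and the opening at its end, in the units of the state.
- sense(): the state, without advancing time (a new reading comes with each control period).
- capture(name): name is "scene" or "top"; returns the picture (400x640x3 uint8, red, green, blue); there is no depth.
- calibration(name): a dict with "fx", "fy", "cx", "cy" (pixels), "rvec" (rotation vector, rad) and "tvec" (3), from world to camera coordinates, as OpenCV has them. Camera axes: x right, y down, z forward; pixel columns grow to the right and rows downward; lengths in m; the calibration is good to about 2 mm. A picture is of the moment at which its call begins. calibration takes no time and is no camera call.
- finish_job(): hands the job in, once; it reports no verdict.
The state is a dict: "time_s": time; "joints": joint angles; "joint_velocities": joint speeds; "effort": joint torques, N m; "tcp_pos": TCP position; "ee_rot": TCP orientation; "wrist_force": force on the tool from outside, world axes, zero at the start; "moment": the same for the moment, N m; "gripper_width": opening from 0.0 (shut) to 1.0 (fully open).
Only numpy, scipy, OpenCV 4.12 (cv2) and the standard library are available. Lean on these libraries where they do the work, as an engineer would, in place of code of your own. Each camera call takes 0.05 s, during which the arm holds its last target.

## Task

Put the small hose clamp lying on the loading deck away into the drop box: press the yellow paddle down with one fingertip to hold the spring-closed red flap open, and meanwhile push the clamp along the deck with the other fingertip, under the flap, until it drops in. Push the clamp, never pick it up; then let go so that the flap shuts, and leave the other things on the table alone.

Things in the scene. Friction and masses are not known exactly. Their poses are not given: they have to be found in the camera images.
- station: The grey drop box, fixed to the table; its place and heading change. Origin on the table top, straight below the drop edge (x = 0) and the flap's hinge line (y = 0). x: the way the clamp is pushed, along the deck into the hopper; y: from the deck across the hinge to the paddle; z up. Its low side ledge, 8 mm high, y -160 to -74, carries the big clamp and the bolt.
- mouth (a point): Middle of the drop edge where the lane ends, on the deck's top: box x = 0, y = -40, 70 mm above the table. The level deck runs x -145 to 0. Two steel rails, 5 mm thick and rising 8 mm above the deck, leave a lane 48 mm wide on it, y -64 to -16.
- hopper (a point): Middle of the hopper's floor, 8 mm above the table, box x = 43, y = -40. The hopper is an open pit beyond the drop edge, under the flap, inside x 0 to 86, y -70 to -11, with clear walls. The clamp, being hollow, can hang on the drop edge by its trailing band: it drops surely once its trailing side is pushed a few mm past the edge.
- flap (a joint): Sprung hinge of the red flap and yellow paddle, one stiff piece like a seesaw. Hinge line along the box's x, at y = 0, 74 mm above the table. 0 = shut; grows to 1.15 rad as the paddle is pressed down and the flap rises; the spring shuts it again (about 0.1 N m at 0, 0.19 N m at 1.15: 3 to 5 N at 36 mm from the hinge line).
- flap_lip (a point): Middle of the red flap's front lip, at the lip's bottom, box x = 12, y = -39, 71 mm above the table when shut. The flap is a plate x 12 to 86, y -74 to -4, level when shut; its lip, 13 mm high, stops the clamp. At 0.96 rad the flap stands up at 55 degrees and reaches 57 to 66 mm above the hinge.
- paddle_edge (a point): On the paddle's free edge (black bead), midway, box x = -50; moves with the flap. Paddle: flat yellow plate, 3 mm thick, x -125 to 25, 75 mm wide from hinge line to edge. Shut, it slopes up at 55 degrees, edge at y = 43, 135 mm above the table; at 0.96 rad it is level, top 76 mm high. Press it straight down; a fingertip can slide along it in x. Free space below.
- clamp_center (a point): Centre of the small steel hose clamp to be put away: an open ring lying flat in the lane on the deck, 42 mm outside diameter, 14 mm high (this point is 7 mm above its underside), with a screw housing that reaches out to 25 mm from the centre, in any direction. About 30 g. It starts with its centre 35 to 70 mm before the drop edge.
- big_clamp: Bystander: larger hose clamp, ring 58 mm across, 12 mm high, on the box's side ledge; origin at the centre of its underside.
- bolt: Bystander: brass bolt standing on its head on the box's side ledge, 45 mm high; origin at the centre of its underside.
- driver: Bystander: screwdriver with blue handle lying on the table.
- spray: Bystander: blue can, 60 mm across, 150 mm high; origin at the centre of its underside.
- nut_cup: Bystander: black cup, 72 mm across, 70 mm high; origin at the centre of its underside.
- jar: Bystander: jar with yellow cap, 68 mm across, 90 mm high; origin at the centre of its underside.
- small_box: Bystander: closed carton 85 x 60 x 45 mm with a blue band; origin at the centre of its underside.

How it is judged:
By the outcome, as a careful person would: the job done as asked, in the order asked, and still so for the second after the job is handed in, with the robot touching nothing.
It also fails if it takes over 40 s, if anything falls off the work surface, if the arm or the gripper's body presses on something with over 40 N, if the wrist force passes 120 N, or if a joint passes its speed limit or range.

## Working session

There is one attempt and no reset: what is moved stays moved. The work goes in short steps, Python scripts to look and compute and a tool call to move; the robot and the scene stay as the last step left them, time stands still between calls to the robot, and variables do not carry over. Pictures are saved under pics/ and viewed, and the job is handed in when it is done.

Besides the shell and the picture viewer there is one more tool, called as name(argument=value, ...) on one line, values as JSON. carry_out: Moves the arm, as the interface text tells. Its arguments: {"type":"object","properties":{"commands":{"type":"array"},"grip":{"type":"number"}},"required":["commands"]}

```bash
mkdir -p pics; ls; python3 - <<'E'
from station import *
import cv2
for n in("scene","top"):
    im=capture(n); cv2.imwrite(f"pics/{n}0.png",im[:,:,::-1]); print(calibration(n))
s=sense(); print(s)
E
```

```text
pics
{'fx': 472.09417838220554, 'fy': 472.09417838220554, 'cx': 318.86823952223403, 'cy': 198.10649913770507, 'rvec': array([ 2.14516654,  1.57832838, -0.4414841 ]), 'tvec': array([-0.16748127, -0.37886151,  1.66791476])}
{'fx': 364.80117495557096, 'fy': 364.80117495557096, 'cx': 318.547449934847, 'cy': 201.8325008117634, 'rvec': array([ 2.18341   , -2.20887487,  0.07695812]), 'tvec': array([0.00287263, 0.53067001, 1.39298341])}
{'time_s': 0.1, 'joints': array([ 8.63798238e+01,  2.20859454e+01,  3.91632401e-01, -2.33807044e-02,
       -6.84128743e+01, -1.48165066e+01]), 'joint_velocities': array([-0.03363425, -0.10378819,  0.16647663,  0.11450903,  0.06167325,
        0.02397413]), 'effort': array([ 7.18930023e-04, -3.91692603e+01,  1.87935805e+01,  4.23188701e+00,
        1.34372167e-02, -7.08687526e-05]), 'tcp_pos': array([0.19748556, 0.59243943, 0.22160583]), 'ee_rot': array([[ 9.48626151e-01, -3.16398764e-01, -4.96812974e-04],
       [-3.16399134e-01, -9.48624368e-01, -1.84304908e-03],
       [ 1.11849558e-04,  1.90555575e-03, -9.99998178e-01]]), 'wrist_force': array([-0.33367995, -0.86723647,  0.5568002 ]), 'moment': array([-0.0364013 ,  0.01251618,  0.00814205]), 'gripper_width': 1.005021049344586}
```

View pics/scene0.png

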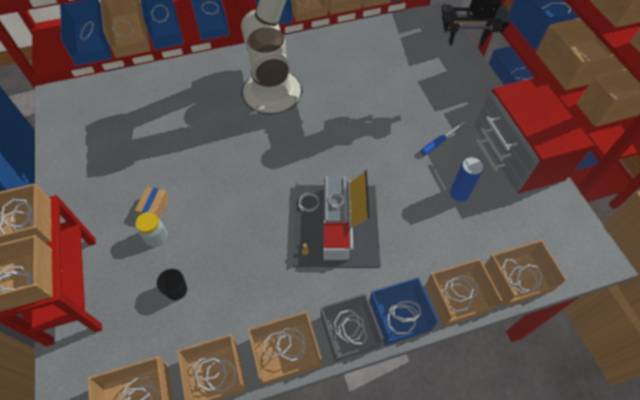

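View pics/top0.png

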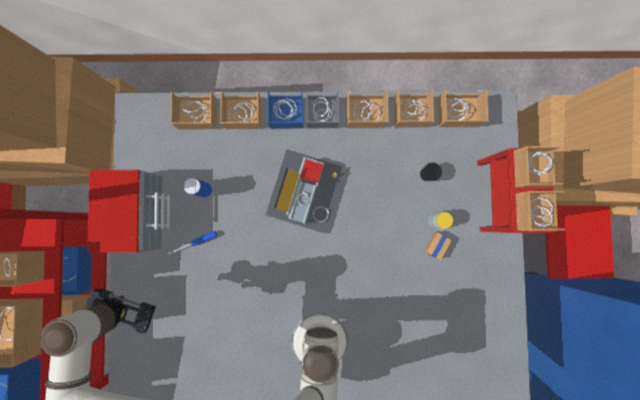

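```bash
python3 - <<'E'
import cv2
a=cv2.imread("pics/top0.png")[140:240,255:355]; cv2.imwrite("pics/top0z.png",cv2.resize(a,None,fx=6,fy=6,interpolation=cv2.INTER_CUBIC))
a=cv2.imread("pics/scene0.png")[165:275,280:390]; cv2.imwrite("pics/scene0z.png",cv2.resize(a,(600,600),interpolation=cv2.INTER_CUBIC))
E
```

```text
(no output)
```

View pics/top0z.png

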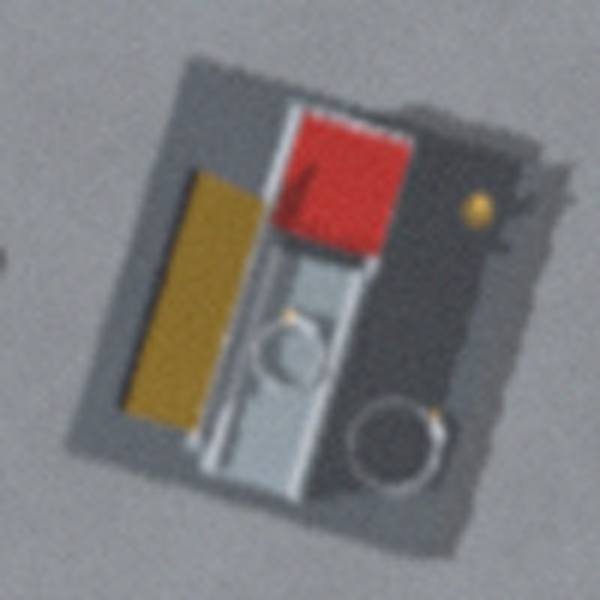

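View pics/scene0z.png

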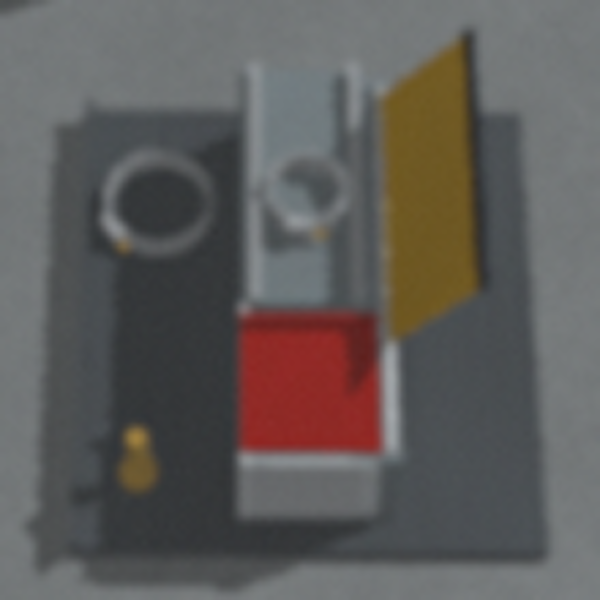

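```bash
cat > h.py <<'E'
import numpy as np, cv2
from scipy.optimize import least_squares
from station import *
def cam(n):
    c=calibration(n); K=np.array([[c['fx'],0,c['cx']],[0,c['fy'],c['cy']],[0,0,1]]); return K,np.array(c['rvec'],float),np.array(c['tvec'],float)
def proj(n,P):
    K,r,t=cam(n); return cv2.projectPoints(np.array(P,float),r,t,K,None)[0][:,0]
def ray(n,uv,z):
    K,r,t=cam(n); R=cv2.Rodrigues(r)[0]; d=R.T@np.linalg.inv(K)@np.array([uv[0],uv[1],1]); o=-R.T@t
    return o+d*(z-o[2])/d[2]
E
python3 - <<'E'
from h import *
T={(86,-74,80):(413,138),(86,-4,80):(308,113),(12,-74,80):(378,255),(25,43,135):(197,170),(-125,43,135):(125,408),(-125,0,74):(192,432),(-145,-69,78):(302,498),(25,0,74):(265,203)}
S={(-125,43,135):(468,32),(25,43,135):(485,290),(-125,0,74):(383,95),(25,0,74):(393,340),(86,-74,80):(240,452),(86,-4,80):(382,452),(12,-74,80):(240,313),(12,-4,80):(378,311)}
def cv(D,s,o): return np.array(list(D.keys()))/1000.,np.array([[(u+.5)/s-.5+o[0],(v+.5)/s-.5+o[1]] for u,v in D.values()])
A=cv(T,6,(255,140)); B=cv(S,600/110,(280,165))
def w(p,P):
    c,s=np.cos(p[2]),np.sin(p[2]); return np.c_[p[0]+c*P[:,0]-s*P[:,1],p[1]+s*P[:,0]+c*P[:,1],P[:,2]]
f=lambda p:np.r_[(proj("top",w(p,A[0]))-A[1]).ravel(),(proj("scene",w(p,B[0]))-B[1]).ravel()]
r=least_squares(f,[.6,0,-.3],loss='soft_l1'); print(r.x,np.degrees(r.x[2])); print(r.fun.reshape(-1,2).round(2))
p=r.x
for sel,nm in((lambda p:f(p)[:16],'top'),(lambda p:f(p)[16:],'scene')): print(nm,least_squares(sel,p).x)
# clamp: ring top rim centre
R=np.array([[np.cos(p[2]),-np.sin(p[2])],[np.sin(p[2]),np.cos(p[2])]])
for n,uv,s,o in(("top",(291,355),6,(255,140)),("scene",(308,192),600/110,(280,165))):
    q=ray(n,[(uv[0]+.5)/s-.5+o[0],(uv[1]+.5)/s-.5+o[1]],.078); print(n,q,(R.T@(q[:2]-p[:2]))*1000)
np.save("pose.npy",p)
E
```

```text
[ 0.61044226  0.07558435 -0.30742071] -17.613909335234855
[[-0.37  0.67]
 [-0.92 -0.65]
 [-0.35  0.15]
 [-0.53 -0.5 ]
 [-1.14  0.2 ]
 [ 0.65  0.31]
 [-1.44 -0.06]
 [ 0.45 -0.12]
 [-0.01  0.02]
 [-0.46 -0.61]
 [-0.96  0.34]
 [-1.24  0.94]
 [-0.02 -0.59]
 [ 0.11 -0.45]
 [-0.04  0.56]
 [ 0.05  1.06]]
top [ 0.61037115  0.07403315 -0.30182734]
scene [ 0.61032307  0.07656148 -0.31205187]
top [0.53900292 0.05433859 0.078     ] [-61.66107365 -41.86733051]
scene [0.53899834 0.05801719 0.078     ] [-62.77858612 -38.36257925]
```

```bash
cat >> h.py <<'E'
def st():
    p=np.load("pose.npy"); s=sense(); c,sn=np.cos(p[2]),np.sin(p[2]); R=np.array([[c,-sn,0],[sn,c,0],[0,0,1]])
    d=R.T@(s['tcp_pos']-np.r_[p[:2],0])*1000
    Rt=R@np.diag([1,-1,-1.]); e=cv2.Rodrigues(s['ee_rot'].T@Rt)[0].ravel()
    print("t",s['time_s'],"box xyz mm",d.round(1),"roterr(tool)",e.round(4),"F",(R.T@s['wrist_force']).round(1),"w",round(s['gripper_width']*87,1))
E
python3 -c "
from h import *
st()"
```

```text
t 0.1 box xyz mm [-550.   367.7  221.6] roterr(tool) [ 0.0019 -0.0001 -0.0145] F [-0.1 -0.9  0.6] w 87.4
```

carry_out(commands=[40, 34, 0, 0, 0, -0.0145, 40, 34, 0, 0, 0, 0, 40, 34, 0, 0, 0, 0, 40, 34, 0, 0, 0, 0, 40, 34, 0, 0, 0, 0], grip=61)

```text
time_s: 0.72
tcp_pos: [0.3375, 0.3648, 0.2187]
ee_rot: [[0.955, -0.297, -0.002], [-0.297, -0.955, -0.007], [-0.0, 0.007, -1.0]]
wrist_force: [0.5, 0.3, 0.8]
gripper_width: 0.705
```

carry_out(commands=[40, 34, 0, 0, 0, 0, 40, 34, 0, 0, 0, 0, 40, 34, 0, 0, 0, 0, 40, 34, 0, 0, 0, 0, 40, 34, 0, 0, 0, 0])

```text
time_s: 1.35
tcp_pos: [0.4805, 0.1347, 0.219]
ee_rot: [[0.955, -0.295, -0.004], [-0.295, -0.955, -0.008], [-0.001, 0.008, -1.0]]
wrist_force: [1.2, 0.4, 0.4]
gripper_width: 0.705
```

```bash
python3 -c "
from h import *
st()"
```

```text
t 1.35 box xyz mm [-141.7   17.   219. ] roterr(tool) [0.0085 0.0012 0.0078] F [1.1 0.7 0.4] w 61.3
```

Bring it to box (-108, -2, 165), then look.

carry_out(commands=[17, 10, 10, 0.008, 0, 0.008, 17, 9, 20, 0, 0, 0, 0, 0, 20, 0, 0, 0, 0, 0, 0, 0, 0, 0])

```text
time_s: 1.85
tcp_pos: [0.5084, 0.101, 0.1665]
ee_rot: [[0.951, -0.31, -0.004], [-0.31, -0.951, -0.001], [-0.003, 0.002, -1.0]]
wrist_force: [0.3, -1.2, 0.2]
gripper_width: 0.701
```

```bash
python3 -c "
from h import *
st()
a=capture('scene');a=a[90:280,230:420]; cv2.imwrite('pics/s1.png',cv2.resize(a[:,:,::-1],(580,580),interpolation=cv2.INTER_CUBIC))
a=capture('top');a=a[130:270,240:380]; cv2.imwrite('pics/t1.png',cv2.resize(a[:,:,::-1],(560,560),interpolation=cv2.INTER_CUBIC))"
```

```text
t 1.85 box xyz mm [-104.9   -6.6  166.5] roterr(tool) [ 0.0019  0.0033 -0.0082] F [ 0.7 -1.   0.2] w 61.0
```

View pics/s1.png

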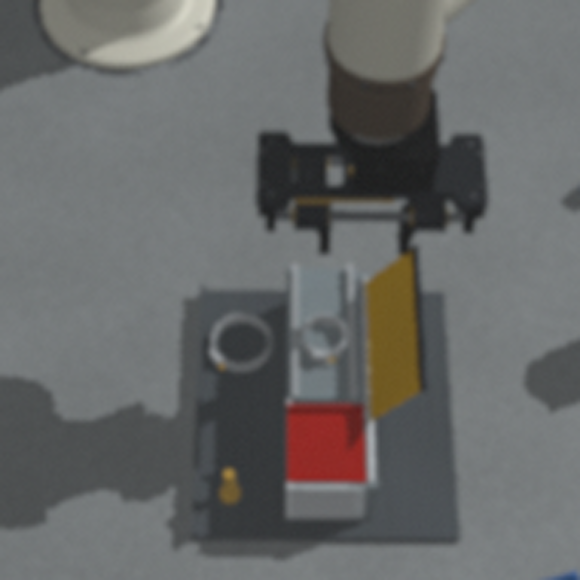

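View pics/t1.png

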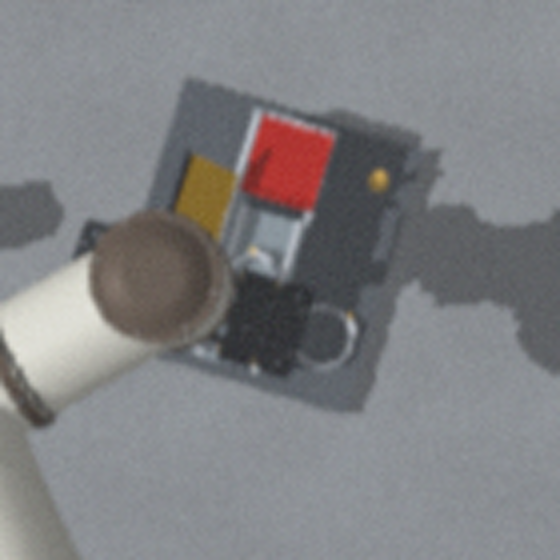

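carry_out(commands=[-3, -5, 12, 0, -0.003, -0.008, 0, 0, 15, 0, 0, 0, 0, 0, 15, 0, 0, 0, 0, 0, 15, 0, 0, 0, 0, 0, 12, 0, 0, 0])

```text
time_s: 2.58
tcp_pos: [0.5104, 0.1107, 0.0991]
ee_rot: [[0.955, -0.297, 0.006], [-0.297, -0.955, 0.005], [0.004, -0.007, -1.0]]
wrist_force: [-0.9, 0.7, 3.7]
gripper_width: 0.704
```

```bash
python3 -c "
from h import *
st()
a=capture('scene');a=a[120:280,260:420]; cv2.imwrite('pics/s2.png',cv2.resize(a[:,:,::-1],(590,590),interpolation=cv2.INTER_CUBIC))"
```

```text
t 2.575 box xyz mm [-106.     3.2   99.1] roterr(tool) [-0.0066 -0.0037  0.0055] F [-1.   0.4  3.7] w 61.2
```

View pics/s2.png

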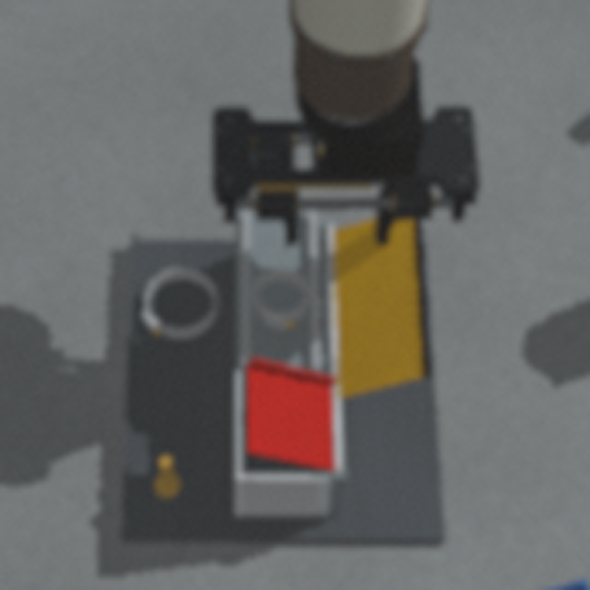

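carry_out(commands=[-4, 4, 8, -0.006, -0.003, 0.005, 0, 2, 7, 0, 0, 0, 0, 0, 4, 0, 0, 0, 0, 0, 2, 0, 0, 0, 0, 0, 0, 0, 0, 0])

```text
time_s: 3.25
tcp_pos: [0.5063, 0.1081, 0.0774]
ee_rot: [[0.954, -0.301, 0.005], [-0.301, -0.954, 0.003], [0.004, -0.005, -1.0]]
wrist_force: [-0.4, 1.5, 4.2]
gripper_width: 0.7
```

```bash
python3 -c "
from h import *
st()
a=capture('scene');a=a[120:280,260:420]; cv2.imwrite('pics/s3.png',cv2.resize(a[:,:,::-1],(590,590),interpolation=cv2.INTER_CUBIC))"
```

```text
t 3.25 box xyz mm [-109.1   -0.6   77.4] roterr(tool) [-0.0046 -0.0039  0.0015] F [-0.8  1.3  4.2] w 60.9
```

View pics/s3.png

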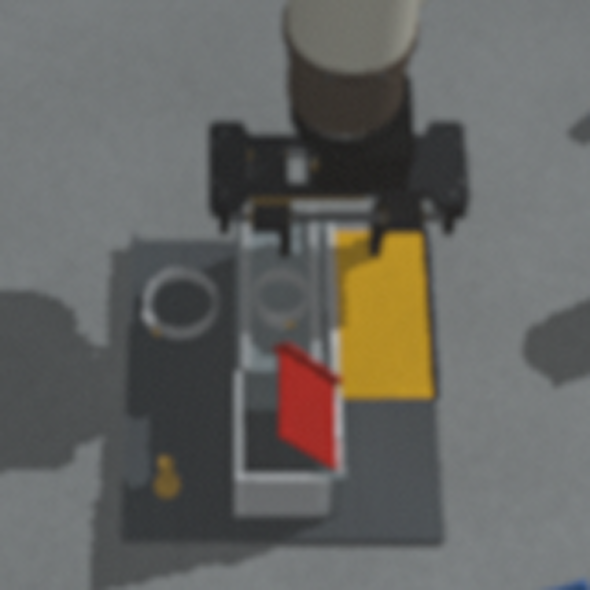

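carry_out(commands=[10, 1, 0, -0.004, -0.003, 0, 10, 0, 0, 0, 0, 0, 10, 0, 0, 0, 0, 0, 10, 0, 0, 0, 0, 0, 10, 0, 0, 0, 0, 0])

```text
time_s: 3.92
tcp_pos: [0.5485, 0.0874, 0.0752]
ee_rot: [[0.953, -0.302, -0.018], [-0.303, -0.953, -0.007], [-0.015, 0.012, -1.0]]
wrist_force: [-5.9, 2.1, 6.5]
gripper_width: 0.701
```

```bash
python3 -c "
from h import *
st()
a=capture('scene');a=a[120:280,260:420]; cv2.imwrite('pics/s4.png',cv2.resize(a[:,:,::-1],(590,590),interpolation=cv2.INTER_CUBIC))"
```

```text
t 3.925 box xyz mm [-62.6  -7.4  75.2] roterr(tool) [0.012  0.0154 0.    ] F [-6.3  0.3  6.5] w 61.0
```

View pics/s4.png

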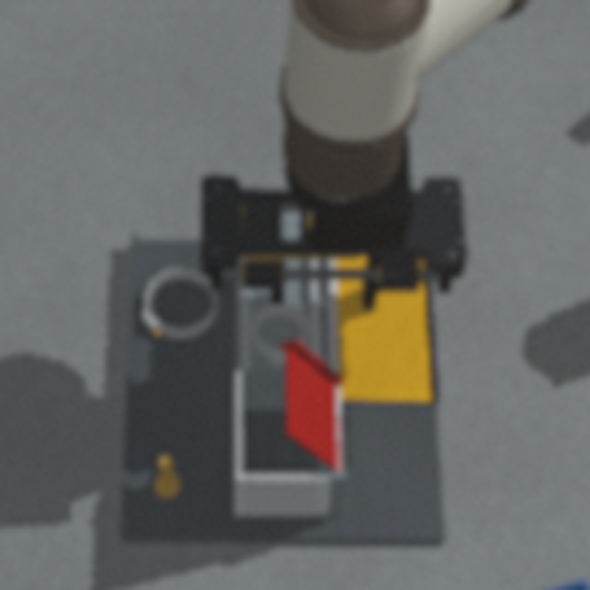

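carry_out(commands=[0, -3, -2, 0.012, 0.015, 0, 0, -2, 0, 0, 0, 0, 0, 0, 0, 0, 0, 0])

```text
time_s: 4.35
tcp_pos: [0.5504, 0.0875, 0.0762]
ee_rot: [[0.952, -0.305, -0.007], [-0.305, -0.952, -0.005], [-0.005, 0.007, -1.0]]
wrist_force: [-3.2, 3.1, 5.1]
gripper_width: 0.701
```

```bash
python3 -c "
from h import *
st()"
```

```text
t 4.35 box xyz mm [-60.8  -6.8  76.2] roterr(tool) [ 0.0073  0.0049 -0.0029] F [-4.   2.   5.1] w 61.0
```

carry_out(commands=[0, -5, -1, 0.007, 0.005, -0.003, 0, -4, -1, 0, 0, 0, 0, -1, 0, 0, 0, 0])

```text
time_s: 4.72
tcp_pos: [0.5525, 0.0931, 0.0772]
ee_rot: [[0.952, -0.305, -0.006], [-0.305, -0.952, -0.006], [-0.004, 0.007, -1.0]]
wrist_force: [-2.6, -2.3, 4.5]
gripper_width: 0.701
```

```bash
python3 -c "
from h import *
st()"
```

```text
t 4.725 box xyz mm [-60.5  -0.8  77.2] roterr(tool) [ 0.0074  0.0044 -0.0025] F [-1.7 -3.   4.5] w 61.0
```

carry_out(commands=[9, -0.5, -0.5, 0.007, 0.005, -0.003, 9, -0.5, -0.5, 0, 0, 0, 9, -0.5, -0.5, 0, 0, 0, 9, -0.5, -0.5, 0, 0, 0])

```text
time_s: 5.22
tcp_pos: [0.5885, 0.0845, 0.0785]
ee_rot: [[0.954, -0.301, -0.002], [-0.301, -0.954, 0.0], [-0.002, 0.0, -1.0]]
wrist_force: [-3.8, 1.0, 3.5]
gripper_width: 0.702
```

```bash
python3 -c "
from h import *
st()
a=capture('scene');a=a[120:280,260:420]; cv2.imwrite('pics/s5.png',cv2.resize(a[:,:,::-1],(590,590),interpolation=cv2.INTER_CUBIC))"
```

```text
t 5.225 box xyz mm [-23.6   1.9  78.5] roterr(tool) [0.     0.0017 0.0014] F [-3.9 -0.2  3.5] w 61.1
```

View pics/s5.png

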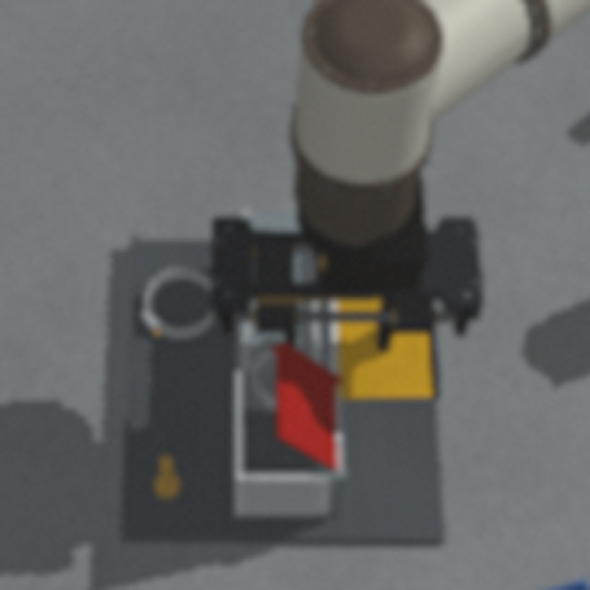

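carry_out(commands=[2, 3, 1, 0, 0, 0, 5, 2, 0.5, 0, 0, 0, 5, 0, 0, 0, 0, 0, 5, 0, 0, 0, 0, 0])

```text
time_s: 5.78
tcp_pos: [0.6059, 0.0743, 0.0774]
ee_rot: [[0.954, -0.301, 0.001], [-0.301, -0.954, 0.001], [0.001, -0.002, -1.0]]
wrist_force: [-3.5, 0.7, 5.2]
gripper_width: 0.7
```

```bash
python3 -c "
from h import *
st()
a=capture('scene');a=a[120:280,260:420]; cv2.imwrite('pics/s6.png',cv2.resize(a[:,:,::-1],(590,590),interpolation=cv2.INTER_CUBIC))"
```

```text
t 5.775 box xyz mm [-4.  -2.6 77.4] roterr(tool) [-0.0016 -0.0006  0.0017] F [-3.6 -0.4  5.2] w 60.9
```

View pics/s6.png

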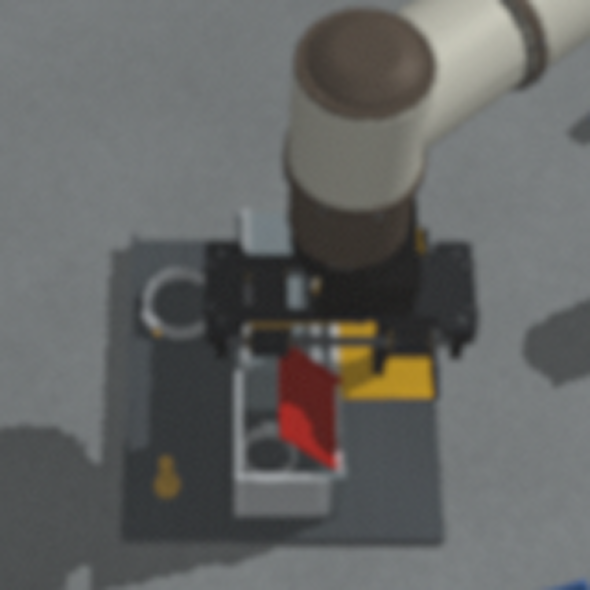

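```bash
python3 -c "
from h import *
p=np.load('pose.npy');c,s=np.cos(p[2]),np.sin(p[2])
for z in(.022,.084):
  q=ray('scene',(260+270.5/3.6875-.5,120+450.5/3.6875-.5),z)[:2]-p[:2]; print(z,c*q[0]+s*q[1],-s*q[0]+c*q[1])"
```

```text
0.022 0.04187161831902695 -0.047048807776456
0.084 0.07237929330307229 -0.04911540940206707
```

carry_out(commands=[-10, 0, 0, 0, 0, 0, -10, 0, 0, 0, 0, 0, -5, 0, 0, 0, 0, 0])

```text
time_s: 6.2
tcp_pos: [0.5874, 0.0824, 0.0797]
ee_rot: [[0.953, -0.301, 0.016], [-0.302, -0.953, 0.003], [0.014, -0.008, -1.0]]
wrist_force: [2.6, -2.2, 4.2]
gripper_width: 0.696
```

```bash
python3 -c "
from h import *
st()"
```

```text
t 6.2 box xyz mm [-24.   -0.5  79.7] roterr(tool) [-0.008  -0.0139  0.0012] F [ 3.1 -1.4  4.2] w 60.6
```

Clamp lies on the hopper floor (box ≈ 42, -47). Now rise gently.

carry_out(commands=[0, 0, -8, -0.008, -0.014, 0, 0, 0, -10, 0, 0, 0, 0, 0, -12, 0, 0, 0, 0, 0, -15, 0, 0, 0, 0, 0, -15, 0, 0, 0])

```text
time_s: 6.82
tcp_pos: [0.5806, 0.0811, 0.1388]
ee_rot: [[0.953, -0.302, -0.015], [-0.302, -0.953, -0.004], [-0.013, 0.008, -1.0]]
wrist_force: [0.1, 0.9, 0.7]
gripper_width: 0.703
```

carry_out(commands=[0, 0, -20, 0, 0, 0, -20, 0, -30, 0, 0, 0, -40, 0, -30, 0, 0, 0, -50, 0, 0, 0, 0, 0, -50, 0, 0, 0, 0, 0])

```text
time_s: 7.45
tcp_pos: [0.4299, 0.1337, 0.2275]
ee_rot: [[0.953, -0.304, -0.006], [-0.304, -0.953, 0.004], [-0.007, -0.002, -1.0]]
wrist_force: [-0.1, 1.3, 0.9]
gripper_width: 0.698
```

carry_out(commands=[-40, 0, 0, 0, 0, 0, 0, 0, 0, 0, 0, 0, 0, 0, 0, 0, 0, 0])

```text
time_s: 7.82
tcp_pos: [0.3891, 0.1482, 0.2311]
ee_rot: [[0.954, -0.3, -0.001], [-0.3, -0.954, 0.011], [-0.004, -0.01, -1.0]]
wrist_force: [0.2, 0.0, 0.5]
gripper_width: 0.7
```

```bash
python3 -c "
from h import *
st()
a=capture('scene');a=a[140:280,250:430]; cv2.imwrite('pics/s7.png',cv2.resize(a[:,:,::-1],(720,560),interpolation=cv2.INTER_CUBIC))
a=capture('top');a=a[130:250,240:380]; cv2.imwrite('pics/t7.png',cv2.resize(a[:,:,::-1],(700,600),interpolation=cv2.INTER_CUBIC))
st()"
```

```text
t 7.825 box xyz mm [-232.9    2.3  231.1] roterr(tool) [-0.0099  0.004   0.0028] F [0.2 0.1 0.5] w 60.9
t 7.925 box xyz mm [-232.6    1.9  230.6] roterr(tool) [-0.0087  0.0047  0.0014] F [ 0.  -0.1  0.2] w 60.7
```

View pics/s7.png

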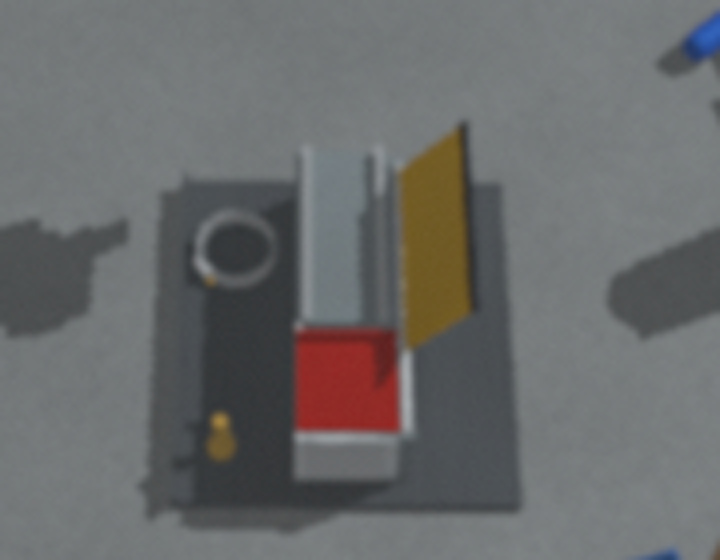

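View pics/t7.png

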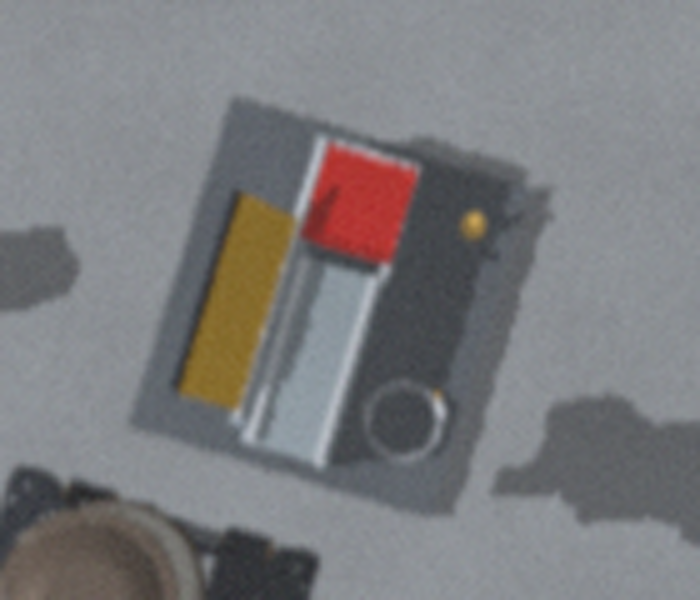

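The lane is empty. The flap is shut (scene crop, red patch about 295–400, 325–432), and the bolt and big clamp haven't moved. The arm is clear of everything.

```bash
python3 -c "
from station import *
print(finish_job())"
```

```text
the job is handed in; nothing more can be done
None
```

The small hose clamp is in the drop box and the flap is shut. I handed the job in at about 8 s of the 40 s allowed.

**What I did:** one fingertip held the yellow paddle nearly level. The other pushed the clamp along the lane and over the drop edge. I then backed off about 20 mm, lifted so the spring closed the flap, and moved the arm clear.

**Last checks:**
- **Clamp:** before I let go, the picture showed it on the hopper floor at about box x 42, y -47 mm. After release the lane was empty. With the flap shut I could no longer see it directly.
- **Flap and paddle:** both are back in the shut position.
- **Other things:** the big clamp and the bolt are where they were. I did not compare before-and-after pictures of the bystanders further away, but the arm only passed above them.
- **Forces:** the wrist readings I took stayed under about 10 N, and were near zero at the end.

**What disagreed:** mid-push the tool drifted up to about 7 mm sideways and 2 to 3 mm low, and a first correction barely moved it. A second one fixed it before I went on. No check failed at the end.

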